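# Pile the blanks for the bench press and hold its plunger up

### The job

Stack the two loose grey plates flat and squarely, edges flush, on the third one that lies on the thin metal carrier, and let go of them. Then take the small bench press's plunger by its knob, draw it straight up out of its bore until the foot hangs about 50 mm above the bed (clear of the pile's height but short of the stop at 66 mm), without leaning it hard against the bore, and finish holding it there, still gripped, so that I can slide the carrier under. Leave the other things on the worktop where they are.

Things in the scene. Friction and masses are not known exactly. Their poses are not given: they have to be found in the camera images.
- plate_a: loose grey plastic plate with square edges, 56 x 36 x 12 mm, 60 g, lying flat on the worktop; the one that starts nearest to the robot. Origin: centre of its underside; x along its 56 mm length, y along its 36 mm width, z up. It may lie either way round, and either plate may go on first.
- plate_b: a second plate, same as plate_a, lying flat on the worktop farther from the robot. Origin and axes as for plate_a.
- plate_base: the third, identical plate (56 x 36 x 12 mm); it starts lying on the carrier, and the pile is built on it. Origin: centre of its underside, so the next plate's underside belongs 12 mm above it and the last one's 24 mm above it. x along its length.
- carrier: thin loose dark steel plate, 84 x 60 x 4 mm, 400 g, with a 21 mm long pull tab at its +x end, lying on the worktop under plate_base. Origin: centre of the underside of the 84 x 60 part; x towards the tab.
- press: small grey C-shaped hand press, fixed to the worktop: a bed 125 x 90 x 14 mm, a column at its +x end and a 56 mm wide arm whose guide block (underside 88 mm, top 128 mm above the worktop) has an upright through bore of 21.5 mm for the plunger. Origin: on the bore's axis, on the worktop; z along the bore, up.
- press_bed (a point): the point on the bed's top face (14 mm above the worktop) straight under the bore; z up along the bore.
- plunger: loose steel plunger, 0.25 to 0.5 kg, sliding freely upright in the bore: rod 20 mm thick, foot disc 36 mm wide and 8 mm high below, round black knob 28 mm wide and 30 mm high on top, its middle 146 mm above the origin. Origin: centre of the foot's underside; z up. Starts with the foot resting on the bed (knob 17 mm above the arm); the foot meets the arm after 66 mm; drops if let go.
- syringe: disposable syringe 96 x 21 x 17 mm lying on the worktop; not to be moved. Origin near the middle of its underside.
- dappen: small glass dappen dish, 37 mm wide, 26 mm high; not to be moved. Origin: centre of its underside.
- vial: small capped test vial 48 x 10 x 10 mm lying flat; not to be moved. Origin: middle of its underside.
There are look-alikes about, which are no part of the job. Of the things that look like the plunger, the middle-sized one is meant.

How it is judged (in metres and radians):
On the way:
1. the three plates lie in a square pile on the carrier, let go, while the plunger is still down (horizontal distance between each of plate_a, plate_b and plate_base below 0.006 m and angle between the x axis of each of plate_a, plate_b and the x axis of plate_base, either way round below 0.12 rad and angle between each of plate_a, plate_b, plate_base's own z axis and vertical below 0.05 rad and linear speed of each of plate_a, plate_b below 0.01 m/s and ((z of plate_a in the frame of plate_base between 0.009 and 0.015 m and z of plate_b in the frame of plate_base between 0.021 and 0.027 m) or (z of plate_b in the frame of plate_base between 0.009 and 0.015 m and z of plate_a in the frame of plate_base between 0.021 and 0.027 m)) and contact force between each of plate_base, plate_a, plate_b and the fingers below 0.2 N and horizontal distance between plate_base and carrier below 0.03 m and z of plate_base in the frame of carrier between 0.002 and 0.006 m and z of plunger in the frame of press_bed below 0.01 m), for 0.2 s.
At the end, for the whole second after the job is handed in: The three plates lie flat in one pile on the carrier, both upper ones within 6 mm and 0.12 rad of the lowest, at rest and untouched; the plunger is gripped and still, its foot 42 to 60 mm above the bed, pressing on the press with less than 12 N (horizontal distance between each of plate_a, plate_b and plate_base below 0.006 m and angle between the x axis of each of plate_a, plate_b and the x axis of plate_base, either way round below 0.12 rad and angle between each of plate_a, plate_b, plate_base, plunger's own z axis and vertical below 0.05 rad and linear speed of each of plate_a, plate_b, plunger below 0.01 m/s and ((z of plate_a in the frame of plate_base between 0.009 and 0.015 m and z of plate_b in the frame of plate_base between 0.021 and 0.027 m) or (z of plate_b in the frame of plate_base between 0.009 and 0.015 m and z of plate_a in the frame of plate_base between 0.021 and 0.027 m)) and contact force between each of plate_base, plate_a, plate_b and the fingers below 0.2 N and horizontal distance between plate_base and carrier below 0.03 m and z of plate_base in the frame of carrier between 0.002 and 0.006 m and z of plunger in the frame of press_bed between 0.042 and 0.06 m and contact force between plunger and the fingers above 1 N and contact force between plunger and press below 12 N); the arm keeps its last pose, push and grip.
It fails at once if the disposable syringe is shoved by more than 30 mm (distance of syringe from where it was at the start of the episode above 0.03 m).
It fails at once if the small dappen dish is shoved by more than 30 mm (distance of dappen from where it was at the start of the episode above 0.03 m).
It fails at once if the small capped vial is shoved by more than 30 mm (distance of vial from where it was at the start of the episode above 0.03 m).
It also fails if it takes over 54 s, if anything falls off the work surface, if the arm or the gripper's body presses on something with over 40 N, if the wrist force passes 120 N, or if a joint passes its speed limit or range.

### The arm

A 7-joint arm with a two-finger parallel gripper is mounted at the origin on a cart in front of the work surface, level with it; the furniture and walls round the work are solid. World frame = base frame: x ahead of the robot, y to its left, z up, the work surface at z = 0. Lengths are in mm, angles in rad, forces in N, time in s.
With the tool pointing down it reaches from about 350 to 900 mm from the base axis. Payload 8.1 kg.
Tool frame: the origin (TCP) lies at the very end of the fingers, on their centre line; the grasp point (between the pads) lies 19 mm behind it; z points along the fingers, y is the line along which they close (so a half turn about z gives the same grasp; the last joint's range is limited). The gripper opens to 85 mm and grips with 20 to 120 N. Pads are 22 mm wide; open, the fingers measure 114 mm over their backs; the gripper's body (76 mm by 85 mm) begins 54 mm behind the grasp point. The pads swing forward as they close: fully open they stand 13 mm farther back than shut.
Start: joints at [-1.341, 0.434, 0.025, 1.573, -0.012, 1.134, -0.075], TCP at [204.209, 590.711, 231.323] pointing down, gripper open.
Joint ranges: [-2.62, 2.62], [-0.44, 2.09], [-1.27, 1.32], [0.08, 2.57], [-1.32, 4.46], [0.12, 2], [-2.74, 2.74]. Speed limits (rad/s): [2.22, 2.22, 3.01, 3.01, 3.14, 3.14, 3.14].

### API

Orientations are given as a rotation vector (axis times angle).
In Python, from workcell import arm gives the robot as it stands.
- The arm moves only by the tool arm_command, never from a script. Its argument "series" is one flat list of numbers, 7 for each row, row after row: the shift along the tool's x, y, z in m, then the turn, a rotation vector about the tool's x, y, z in rad, then the closure, from -1 (fully open) to 1 (shut). In form: [tx, ty, tz, ax, ay, az, fingers, tx, ty, tz, ax, ay, az, fingers, ...]. A call has 1 to 5 rows; each row is the pose to reach, as a shift and turn from the pose commanded when the call began, along the tool's axes at that moment; what a row does not reach only later rows make up. A row lasts 1/10 s, in which the tool goes at most 50 mm and 8.59 degrees, less where a joint would pass 70% of its speed; a pose out of reach is approached as far as the arm can. A call with a gripper value outside its range is refused whole. The fingers move at their own pace and stop on an object; the grip force is fixed at half the most. Time passes only in rows, so rows that repeat a pose let the fingers close. It gives the time, the measured TCP pose, the force, the opening and the grip force at its end, in the units of the state.
- arm.sense(): the state, without advancing time (a new reading comes with each control period).
- arm.snapshot(name): name is "scene" or "top" or "wrist"; returns (picture, depth): 384x512x3 uint8, red, green, blue; 384x512 float32, mm along the optical axis (not along the pixel's ray), 0 where there is no reading.
- arm.camera_params(name): a dict with "mtx" (3x3 intrinsics, pixels), "eye" and "attitude" of the camera in the world. Camera axes: x right, y up, looking along -z (the intrinsics and any distortion apply to the point x, -y, -z); pixel columns grow to the right and rows downward; lengths in mm; the calibration is good to about 2 mm. A picture is of the moment at which its call begins: read the wrist's pose just before it. camera_params takes no time and is no camera call; for the wrist camera it gives the pose at the moment of the call.
- arm.close_job(): hands the job in; it is judged then, once.
Trained networks look in the newest picture that a camera, given by its name, has taken for a name from the list of things; names that differ only in an ending like _2 or _b are one class to them, and where a whole thing is asked for, a point or a joint stands for the part that bears it (a point fixed in the world has none). Each returns a list of dicts, best first, with "conf" (0 to 1); they miss things now and then, are a little off and sometimes report something else, mostly with a low value. They report only what shows in the picture. A call takes as long as a camera call. They do not tell look-alikes from the thing itself.
- arm.outline_of(camera, label): "region" (384x512 bool, what is visible of it) and "extent" ([left, top, width, height] in pixels, round what is visible of it).
The state is a dict: "t": time; "joints": joint angles; "qd": joint speeds; "effort": joint torques, N m; "eef_pos": TCP position; "eef_rot": TCP orientation; "force": force on the tool from outside, world axes, zero at the start; "wrist_torque": the same for the moment, N m; "gripper_width": finger opening in mm; "grasp_force": force on a finger pad.
Only numpy, scipy, OpenCV 4.12 (cv2) and the standard library are available. Lean on these libraries where they do the work, as an engineer would, in place of code of your own. Each camera call takes 0.05 s, during which the arm holds its last target. There are 200 camera calls.

## Working session

There is one attempt and no reset: what is moved stays moved. The work goes in short steps, Python scripts to look and compute and a tool call to move; the robot and the scene stay as the last step left them, time stands still between calls to the robot, and variables do not carry over. Pictures are saved under pics/ and viewed, at most 10 in all, crops included, and the job is handed in when it is done.

Besides the shell and the picture viewer there is one more tool, called after ">>>" by a JSON object that holds its "op" and its "data". arm_command: Moves the arm, as the interface text tells. Its arguments: {"type":"object","properties":{"series":{"type":"array","items":{"type":"number"}}},"required":["series"]}

```bash
mkdir -p pics; cat > h.py <<'E'
import numpy as np, cv2
from workcell import arm
from scipy.spatial.transform import Rotation as R
def cam(n):
    p=arm.camera_params(n); A=np.array(p["attitude"],float)
    M=A if A.shape==(3,3) else (R.from_rotvec(A).as_matrix() if A.size==3 else R.from_quat(A).as_matrix())
    return np.array(p["mtx"]),np.array(p["eye"]),M,p
def cloud(n,d):
    K,e,M,p=cam(n); v,u=np.mgrid[:384,:512]
    q=np.stack([(u-K[0,2])/K[0,0]*d,-(v-K[1,2])/K[1,1]*d,-d],-1)
    return q@M.T+e
E
python3 - <<'E'
from h import *
s=arm.sense(); print({k:np.round(v,3) for k,v in s.items()})
for n in ["scene","top"]:
    im,d=arm.snapshot(n); cv2.imwrite(f"pics/{n}0.png",im[:,:,::-1]); P=cloud(n,d); np.savez(f"{n}0.npz",im=im,d=d,P=P)
    print(n,arm.camera_params(n))
    for l in ["plate_a","plate_base","carrier","press","plunger","syringe","dappen","vial"]:
        for o in arm.outline_of(n,l):
            m=o["region"]&(d>0); q=P[m]
            if len(q)>5: print(l,round(o["conf"],2),o["extent"],m.sum(),np.round(np.median(q,0)),np.round(np.percentile(q,2,axis=0)),np.round(np.percentile(q,98,axis=0)))
E
```

```text
{'t': np.float64(0.0), 'joints': array([-1.341,  0.435,  0.025,  1.574, -0.012,  1.134, -0.075]), 'qd': array([-0.   , -0.001,  0.001, -0.002, -0.002, -0.   ,  0.   ]), 'effort': array([-0.0000e+00, -6.7047e+01,  1.0250e+00, -3.1622e+01,  1.6000e-02,
        1.2000e-02, -0.0000e+00]), 'eef_pos': array([204.081, 590.195, 230.527]), 'eef_rot': array([-5.200e-01, -3.098e+00,  2.000e-03]), 'force': array([ 0.556,  0.024, -0.327]), 'wrist_torque': array([ 0.028, -0.029, -0.039]), 'grasp_force': np.float64(0.0), 'gripper_width': np.float64(85.323)}
scene {'mtx': array([[347.03951886,   0.        , 262.63452839],
       [  0.        , 347.03951886, 190.90915513],
       [  0.        ,   0.        ,   1.        ]]), 'eye': array([  69.62714144, -698.01173903,  696.35661722]), 'attitude': array([ 0.6219069 , -0.34791153, -0.96921133])}
plate_a 0.9 [192.7, 209.4, 24.7, 19.6] 318 [ 401. -330.   13.] [ 386. -355.    5.] [ 420. -302.   16.]
plate_a 0.51 [207.7, 183.8, 24.9, 22.1] 275 [ 484. -315.   13.] [ 467. -340.    4.] [ 502. -285.   16.]
plate_a 0.21 [248.3, 167.5, 54.0, 72.5] 2612 [ 482. -4
[... 1615 characters left out ...]
.3, 70.0, 57.4] 3057 [ 494. -470.  127.] [ 450. -523.   11.] [ 545. -408.  132.]
plunger 0.67 [273.8, 200.9, 13.9, 20.9] 289 [ 495. -455.  175.] [ 482. -469.  128.] [ 508. -443.  177.]
plunger 0.67 [302.6, 110.7, 42.2, 54.4] 1125 [ 613. -523.  185.] [ 599. -547.    7.] [ 637. -509.  216.]
plunger 0.62 [339.5, 185.6, 22.1, 17.9] 212 [ 535. -578.   92.] [ 528. -590.    4.] [ 545. -573.  111.]
syringe 0.63 [252.7, 248.9, 25.9, 46.8] 324 [ 387. -439.   13.] [ 354. -460.   -2.] [ 431. -417.   18.]
dappen 0.69 [254.7, 134.6, 18.5, 19.1] 278 [ 631. -429.   21.] [ 616. -444.    5.] [ 646. -414.   28.]
vial 0.41 [231.6, 163.8, 4.0, 22.5] 125 [ 571. -370.    8.] [ 548. -376.    3.] [ 593. -365.   11.]
```

```bash
python3 - <<'E'
from h import *
im=cv2.imread("pics/top0.png")[90:300,150:370]; cv2.imwrite("pics/top0z.png",cv2.resize(im,None,fx=2.8,fy=2.8,interpolation=cv2.INTER_CUBIC))
z=np.load("top0.npz");P=z["P"];d=z["d"]
def rect(m,n):
    q=P[m][:,:2].astype(np.float32); r=cv2.minAreaRect(q); return n,np.round(r[0],1),np.round(r[1],1),round(r[2],1),m.sum(),np.round(np.median(P[m][:,2]),1)
for n,c,zr in [("a",(403,-327),(8,20)),("b",(486,-312),(8,20)),("base",(602,-311),(11,24))]:
    m=(d>0)&(np.hypot(P[...,0]-c[0],P[...,1]-c[1])<42)&(P[...,2]>zr[0])&(P[...,2]<zr[1])
    k,l=cv2.connectedComponents(m.astype(np.uint8)); 
    i=np.argmax(np.bincount(l[m])); m=l==i
    er=cv2.erode(m.astype(np.uint8),np.ones((3,3)))>0
    print(rect(m,n),rect(er,n),P[m][:,:2].mean(0).round(1))
m=(d>0)&(np.hypot(P[...,0]-495,P[...,1]+456)<30)&(P[...,2]>165)
(c,r)=cv2.minEnclosingCircle(P[m][:,:2].astype(np.float32)); print("knob",c,r,np.median(P[m],0),P[m].mean(0))
m=(d>0)&(np.hypot(P[...,0]-600,P[...,1]+300)<75)&(P[...,2]>2.5)&(P[...,2]<9); print(rect(m,"car"))
m=(d>0)&(P[...,2]>118)&(P[...,2]<138)&(np.hypot(P[...,0]-495,P[...,1]+470)<90); print(rect(m,"arm"))
t=(d>0)&(abs(P[...,2])<8); print("table z",np.median(P[t][:,2]))
E
```

```text
('a', array([ 403.1, -327.4]), array([56. , 35.9]), 88.0, np.int64(610), np.float64(11.9)) ('a', array([ 403.2, -327.4]), array([51.9, 32. ]), 88.1, np.int64(505), np.float64(11.9)) [ 403.2 -327.6]
('b', array([ 486.4, -312.3]), array([56. , 35.8]), 80.7, np.int64(588), np.float64(11.8)) ('b', array([ 486.4, -312.5]), array([52. , 31.5]), 80.9, np.int64(454), np.float64(11.9)) [ 486.2 -312.4]
('base', array([ 603. , -310.2]), array([35.8, 56. ]), 2.1, np.int64(581), np.float64(15.6)) ('base', array([ 603.4, -310.3]), array([30.8, 52.7]), 1.6, np.int64(456), np.float64(15.7)) [ 603.4 -310.2]
knob (495.4134521484375, -455.3417053222656) 13.856043815612793 [ 495.28912137 -455.26861483  174.90126454] [ 495.14285118 -455.54900058  174.68738194]
('car', array([ 600.7, -301.1]), array([143.5, 141.9]), 14.1, np.int64(956), np.float64(4.1))
('arm', array([ 500. , -474.7]), array([56.1, 95.1]), 13.2, np.int64(1769), np.float64(128.4))
table z 0.18150174950250175
```

View pics/top0z.png

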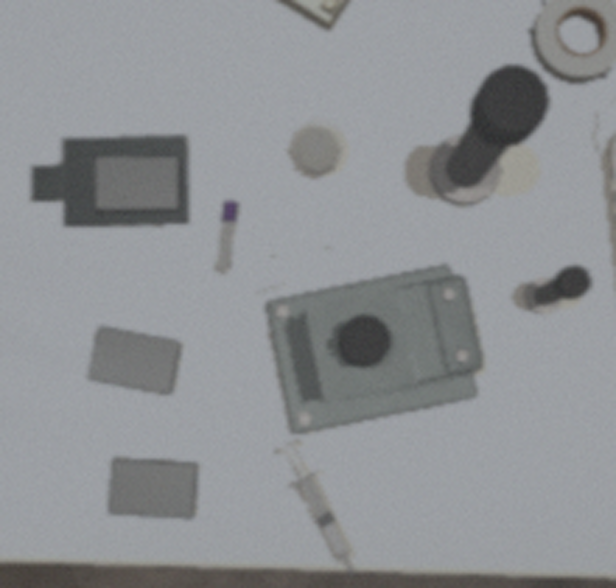

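View pics/scene0.png

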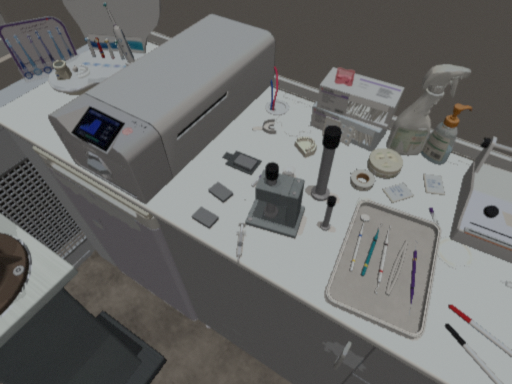

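```bash
python3 - <<'E'
from h import *
z=np.load("scene0.npz");P=z["P"];d=z["d"]
m=(d>0)&(P[...,2]>20); q=P[m]
print("cols y from 700 to -400 step 50; rows x; max z")
xs=range(0,1000,50); ys=range(700,-450,-50); print("      ",*["%4d"%y for y in ys])
for x in xs:
    print("%4d"%x,*["%4d"%(q[s][:,2].max() if (s:=(q[:,0]>=x)&(q[:,0]<x+50)&(q[:,1]>=y)&(q[:,1]<y+50)).sum()>2 else 0) for y in ys])
s=(q[:,2]>60)&(q[:,0]<750)&(q[:,1]>-260)&(q[:,1]<0); print(q[s].min(0))
E
```

```text
cols y from 700 to -400 step 50; rows x; max z
        700  650  600  550  500  450  400  350  300  250  200  150  100   50    0  -50 -100 -150 -200 -250 -300 -350 -400
   0    0    0    0    0    0    0    0    0    0    0    0    0    0    0    0    0   22    0    0    0    0    0    0
  50    0    0    0    0    0    0    0    0    0    0    0    0    0    0    0   51   52    0    0    0    0    0    0
 100    0    0    0    0    0    0    0    0    0    0    0    0    0    0    0    0    0    0    0    0    0    0    0
 150    0    0    0    0    0    0    0    0    0    0    0    0    0    0    0    0    0    0    0    0    0    0    0
 200    0    0    0    0    0    0    0    0    0    0    0    0    0    0    0    0    0    0    0    0    0    0    0
 250    0    0    0    0    0    0    0    0    0    0    0    0    0    0    0    0    0    0    0    0    0    0    0
 300    0    0    0    0    0    0    0    0    0    0    0    0    0    0    0  120  119    0    0    0    0    0    0
 350    0    0    0    0    0    0    0    0    0    0    0    0    0  188  190  182  181  
[... 812 characters left out ...]
0    0  189  189  190  190  190  190    0    0    0   30
 750    0  169    0  104  195  199  199  109  109  246   84    0    0  189  190  190  190  190  190    0    0    0   32
 800    0  151    0    0    0    0  201  205  206  119    0    0    0  188  190  190  190  190  190    0    0    0  151
 850    0   53    0    0    0    0    0    0  208  208  211    0    0  189  190  190  190  190  190   69   48    0  152
 900    0    0    0    0    0    0    0    0    0    0  211    0    0  189  190  190  191  190  189   78    0    0  153
 950    0    0    0    0    0    0    0   63  148  180  191  201  212  221  236  245  257  267  278  288  300  310  321
[ 338.95336306 -188.24266338   60.01092753]
```

```bash
cat > plan.py <<'E'
import sys,json
from h import *
def Rdn(yaz):  # tool down, tool y at world azimuth yaz (deg)
    a=np.radians(yaz); y=np.array([np.cos(a),np.sin(a),0]); z=np.array([0,0,-1.]); return np.stack([np.cross(y,z),y,z],1)
def plan(cur,wps,step=44,ang=0.13,dec=3):
    """cur=(pos mm,R); wps: [(x,y,z,yaz,grip,nrows|None)]; prints call series; returns final commanded pose"""
    rows=[];p,Q=np.array(cur[0],float),cur[1]
    for x,y,z,yz,g,n in wps:
        t=np.array([x,y,z],float);T=Rdn(yz); rv=R.from_matrix(Q.T@T).as_rotvec()
        n=n or max(1,int(np.ceil(max(np.linalg.norm(t-p)/step,np.linalg.norm(rv)/ang))))
        for i in range(1,n+1): rows.append((p+(t-p)*i/n,Q@R.from_rotvec(rv*i/n).as_matrix(),g))
        p,Q=t,T
    c,C=np.array(cur[0],float),cur[1]
    for k in range(0,len(rows),5):
        out=[]
        for (a,A,g) in rows[k:k+5]:
            s=np.round(C.T@(a-c)/1000,dec); w=np.round(R.from_matrix(C.T@A).as_rotvec(),3); out+=[*s.tolist(),*w.tolist(),g]
        c=c+C@(s*1000); C=C@R.from_rotvec(w).as_matrix(); print([0 if v==0 else v for v in out])
    print("end",c.round(2),C[:,1].round(4)); np.savez("cmd.npz",p=c,R=C); return c,C
def last(): z=np.load("cmd.npz"); return z["p"],z["R"]
E
python3 - <<'E'
from plan import *
s=arm.sense(); cur=([204.2,590.7,231.3],R.from_rotvec(s["eef_rot"]).as_matrix())
w=[]
for az,r,ya in zip([66,54,42,30,18,6,-6,-18,-30,-38],[600,570,550]+[545]*4+[540,530,520],[62,52,42,32,24,16,10,6,2,-2]):
    a=np.radians(az); w.append((r*np.cos(a),r*np.sin(a),300 if az>-35 else 260,ya,-1,None))
w.append((403.2,-327.5,120,-2,-1,None))
plan(cur,w,step=46)
E
```

```text
[-0.026, -0.014, -0.034, 0, 0, 0.078, -1, -0.052, -0.027, -0.069, 0, 0, 0.156, -1, -0.09, -0.045, -0.069, 0, 0, 0.214, -1, -0.128, -0.062, -0.069, 0, 0, 0.272, -1, -0.166, -0.08, -0.069, 0, 0, 0.33, -1]
[-0.038, -0.009, 0, 0, 0, 0.059, -1, -0.077, -0.018, 0, 0, 0, 0.117, -1, -0.115, -0.028, 0, 0, 0, 0.175, -1, -0.151, -0.04, 0, 0, 0, 0.233, -1, -0.188, -0.052, 0, 0, 0, 0.291, -1]
[-0.038, -0.001, 0, 0, 0, 0.058, -1, -0.075, -0.009, 0, 0, 0, 0.105, -1, -0.112, -0.016, 0, 0, 0, 0.152, -1, -0.15, -0.024, 0, 0, 0, 0.198, -1, -0.184, -0.039, 0, 0, 0, 0.245, -1]
[-0.038, -0.006, 0, 0, 0, 0.046, -1, -0.075, -0.012, 0, 0, 0, 0.093, -1, -0.111, -0.026, 0, 0, 0, 0.128, -1, -0.146, -0.04, 0, 0, 0, 0.162, -1, -0.182, -0.053, 0, 0, 0, 0.197, -1]
[-0.034, -0.016, 0, 0, 0, 0.024, -1, -0.068, -0.032, 0, 0, 0, 0.047, -1, -0.103, -0.048, 0, 0, 0, 0.07, -1, -0.132, -0.071, 0, 0, 0, 0.093, -1, -0.161, -0.095, 0, 0, 0, 0.117, -1]
[-0.032, -0.02, 0, 0, 0, 0.023, -1, -0.058, -0.046, 0.02, 0, 0, 0.058, -1, -0.084, -0.072, 0.04, 0, 0, 0.093, -1, -0.085, -0.074, 0.075, 0, 0, 0.093, -1, -0.087, -0.076, 0.11, 0, 0, 0.093, -1]
[-0.002, -0.001, 0.035, 0, 0, 0, -1, -0.004, -0.003, 0.07, 0, 0, 0, -1]
end [ 403.05 -327.51  120.25] [ 9.994e-01 -3.510e-02  1.000e-04]
```

>>> {"op": "arm_command", "data": {"series": [-0.026,-0.014,-0.034,0,0,0.078,-1,-0.052,-0.027,-0.069,0,0,0.156,-1,-0.09,-0.045,-0.069,0,0,0.214,-1,-0.128,-0.062,-0.069,0,0,0.272,-1,-0.166,-0.08,-0.069,0,0,0.33,-1]}}

```text
t: 1.4
eef_pos: [336.0, 459.8, 300.8]
eef_rot: [1.025, 2.969, 0.002]
force: [0.8, 0.1, -0.9]
gripper_width: 85.1
grasp_force: 0.0
```

>>> {"op": "arm_command", "data": {"series": [-0.038,-0.009,0,0,0,0.059,-1,-0.077,-0.018,0,0,0,0.117,-1,-0.115,-0.028,0,0,0,0.175,-1,-0.151,-0.04,0,0,0,0.233,-1,-0.188,-0.052,0,0,0,0.291,-1]}}

```text
t: 1.9
eef_pos: [451.8, 302.9, 300.5]
eef_rot: [1.445, 2.789, 0.001]
force: [0.2, 0.2, -0.2]
gripper_width: 85.3
grasp_force: 0.0
```

>>> {"op": "arm_command", "data": {"series": [-0.038,-0.001,0,0,0,0.058,-1,-0.075,-0.009,0,0,0,0.105,-1,-0.112,-0.016,0,0,0,0.152,-1,-0.15,-0.024,0,0,0,0.198,-1,-0.184,-0.039,0,0,0,0.245,-1]}}

```text
t: 2.4
eef_pos: [526.7, 130.0, 300.4]
eef_rot: [1.775, 2.591, 0.001]
force: [1.5, -0.5, -0.2]
gripper_width: 85.6
grasp_force: 0.0
```

>>> {"op": "arm_command", "data": {"series": [-0.038,-0.006,0,0,0,0.046,-1,-0.075,-0.012,0,0,0,0.093,-1,-0.111,-0.026,0,0,0,0.128,-1,-0.146,-0.04,0,0,0,0.162,-1,-0.182,-0.053,0,0,0,0.197,-1]}}

```text
t: 2.9
eef_pos: [542.3, -58.7, 300.5]
eef_rot: [2.02, 2.406, 0.001]
force: [-0.2, 0.2, -0.3]
gripper_width: 85.5
grasp_force: 0.0
```

>>> {"op": "arm_command", "data": {"series": [-0.034,-0.016,0,0,0,0.024,-1,-0.068,-0.032,0,0,0,0.047,-1,-0.103,-0.048,0,0,0,0.07,-1,-0.132,-0.071,0,0,0,0.093,-1,-0.161,-0.095,0,0,0,0.117,-1]}}

```text
t: 3.4
eef_pos: [476.4, -233.7, 300.4]
eef_rot: [2.157, 2.284, 0.0]
force: [0.5, -0.0, -0.4]
gripper_width: 85.3
grasp_force: 0.0
```

>>> {"op": "arm_command", "data": {"series": [-0.032,-0.02,0,0,0,0.023,-1,-0.058,-0.046,0.02,0,0,0.058,-1,-0.084,-0.072,0.04,0,0,0.093,-1,-0.085,-0.074,0.075,0,0,0.093,-1,-0.087,-0.076,0.11,0,0,0.093,-1]}}

```text
t: 3.9
eef_pos: [405.6, -324.8, 189.9]
eef_rot: [2.261, 2.178, 0.001]
force: [1.5, 0.0, -0.7]
gripper_width: 85.6
grasp_force: 0.0
```

>>> {"op": "arm_command", "data": {"series": [-0.002,-0.001,0.035,0,0,0,-1,-0.004,-0.003,0.07,0,0,0,-1,-0.004,-0.003,0.07,0,0,0,-1,-0.004,-0.003,0.07,0,0,0,-1]}}

```text
t: 4.3
eef_pos: [402.9, -327.7, 120.8]
eef_rot: [-2.26, -2.181, 0.001]
force: [-0.0, 0.3, 0.5]
gripper_width: 85.7
grasp_force: 0.0
```

```bash
python3 - <<'E'
from h import *
im,d=arm.snapshot("wrist"); cv2.imwrite("pics/w1.png",im[:,:,::-1]); P=cloud("wrist",d)
for n,c in [("a",(403,-327)),("b",(486,-312))]:
    m=(d>0)&(np.hypot(P[...,0]-c[0],P[...,1]-c[1])<45)&(P[...,2]>7)&(P[...,2]<18)
    print(n,m.sum(), cv2.minAreaRect(P[m][:,:2].astype(np.float32)) if m.sum()>5 else 0, np.median(P[m][:,2]))
E
```

```text
a 2753 ((403.0677185058594, -326.8157958984375), (56.4917106628418, 36.11775207519531), 88.03738403320312) 12.78728880094809
b 2970 ((486.133544921875, -311.50396728515625), (56.36289596557617, 36.18996810913086), 80.8569107055664) 12.924705607995065
```

View pics/w1.png

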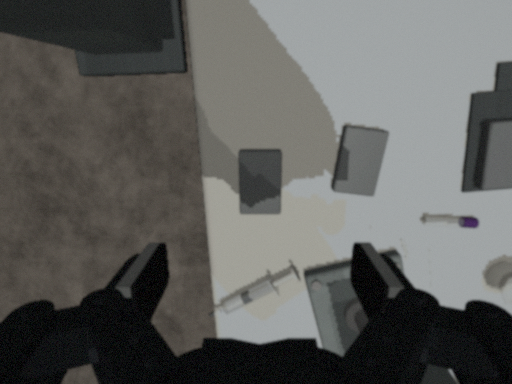

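```bash
python3 - <<'E'
from plan import *
plan(last(),[(403.1,-327.2,25,-2,-0.4,3),(403.1,-327.2,3,-2,-0.4,2),(403.1,-327.2,3,-2,1,8),(403.1,-327.2,3,-2,1,2),(403.1,-327.2,60,-2,1,5)],dec=4)
E
```

```text
[0.0001, 0, 0.0318, 0, 0, 0, -0.4, 0.0002, 0, 0.0635, 0, 0, 0, -0.4, 0.0003, 0, 0.0953, 0, 0, 0, -0.4, 0.0003, 0, 0.1063, 0, 0, 0, -0.4, 0.0003, 0, 0.1173, 0, 0, 0, -0.4]
[0, 0, 0, 0, 0, 0, 1, 0, 0, 0, 0, 0, 0, 1, 0, 0, 0, 0, 0, 0, 1, 0, 0, 0, 0, 0, 0, 1, 0, 0, 0, 0, 0, 0, 1]
[0, 0, 0, 0, 0, 0, 1, 0, 0, 0, 0, 0, 0, 1, 0, 0, 0, 0, 0, 0, 1, 0, 0, 0, 0, 0, 0, 1, 0, 0, 0, 0, 0, 0, 1]
[0, 0, -0.0114, 0, 0, 0, 1, 0, 0, -0.0228, 0, 0, 0, 1, 0, 0, -0.0342, 0, 0, 0, 1, 0, 0, -0.0456, 0, 0, 0, 1, 0, 0, -0.057, 0, 0, 0, 1]
end [ 403.06 -327.2    59.95] [ 9.994e-01 -3.510e-02  1.000e-04]
```

>>> {"op": "arm_command", "data": {"series": [0,0,0.032,0,0,0,-0.4,0,0,0.064,0,0,0,-0.4,0,0,0.095,0,0,0,-0.4,0,0,0.106,0,0,0,-0.4,0,0,0.117,0,0,0,-0.4]}}

```text
t: 4.85
eef_pos: [404.3, -328.1, 4.2]
eef_rot: [2.258, 2.181, 0.001]
force: [0.3, 0.2, 0.7]
gripper_width: 60.2
grasp_force: 0.0
```

>>> {"op": "arm_command", "data": {"series": [0,0,0,0,0,0,1,0,0,0,0,0,0,1,0,0,0,0,0,0,1,0,0,0,0,0,0,1,0,0,0,0,0,0,1]}}

```text
t: 5.35
eef_pos: [403.8, -328.1, 4.7]
eef_rot: [2.259, 2.181, 0.001]
force: [-1.0, 1.3, 8.2]
gripper_width: 34.2
grasp_force: 60.6
```

```bash
python3 - <<'E'
from plan import *
c=last(); 
plan((np.array([403.1,-327.4,3.2]),c[1]),[(403.1,-327.4,60,-2,1,4),(603.2,-310.2,60,2,1,6),(603.2,-310.2,60,2,1,2),(603.2,-310.2,30,2,1,3)])
E
```

```text
[0, 0, -0.014, 0, 0, 0, 1, 0, 0, -0.028, 0, 0, 0, 1, 0, 0, -0.043, 0, 0, 0, 1, 0, 0, -0.057, 0, 0, 0, 1, 0.004, 0.033, -0.057, 0, 0, -0.012, 1]
[0.004, 0.034, 0, 0, 0, -0.011, 1, 0.007, 0.067, 0, 0, 0, -0.023, 1, 0.011, 0.1, 0, 0, 0, -0.035, 1, 0.015, 0.133, 0, 0, 0, -0.046, 1, 0.018, 0.167, 0, 0, 0, -0.058, 1]
[0, 0, 0, 0, 0, 0, 1, 0, 0, 0, 0, 0, 0, 1, 0, 0, 0.01, 0, 0, 0, 1, 0, 0, 0.02, 0, 0, 0, 1, 0, 0, 0.03, 0, 0, 0, 1]
end [ 603.59 -310.42   30.21] [9.994e-01 3.490e-02 1.000e-04]
```

>>> {"op": "arm_command", "data": {"series": [0,0,-0.014,0,0,0,1,0,0,-0.028,0,0,0,1,0,0,-0.043,0,0,0,1,0,0,-0.057,0,0,0,1,0.004,0.033,-0.057,0,0,-0.012,1]}}

```text
t: 5.85
eef_pos: [433.3, -326.6, 63.3]
eef_rot: [2.252, 2.189, -0.001]
force: [1.0, -1.2, -1.5]
gripper_width: 33.6
grasp_force: 59.9
```

>>> {"op": "arm_command", "data": {"series": [0.004,0.034,0,0,0,-0.011,1,0.007,0.067,0,0,0,-0.023,1,0.011,0.1,0,0,0,-0.035,1,0.015,0.133,0,0,0,-0.046,1,0.018,0.167,0,0,0,-0.058,1]}}

```text
t: 6.35
eef_pos: [605.0, -310.1, 61.7]
eef_rot: [2.181, 2.26, -0.0]
force: [0.4, -0.4, -0.2]
gripper_width: 33.8
grasp_force: 59.9
```

>>> {"op": "arm_command", "data": {"series": [0,0,0,0,0,0,1,0,0,0,0,0,0,1,0,0,0.01,0,0,0,1,0,0,0.02,0,0,0,1,0,0,0.03,0,0,0,1]}}

```text
t: 6.85
eef_pos: [602.4, -310.6, 29.4]
eef_rot: [-2.183, -2.258, 0.0]
force: [0.1, 0.1, -0.6]
gripper_width: 33.7
grasp_force: 60.0
```

```bash
python3 - <<'E'
from plan import *
s=arm.sense(); print(s["eef_pos"],s["gripper_width"],s["grasp_force"],s["force"])
im,d=arm.snapshot("wrist"); cv2.imwrite("pics/w2.png",im[:,:,::-1]); P=cloud("wrist",d)
o=arm.outline_of("wrist","plate_a")
for k in o: print(k["conf"],k["extent"],np.median(P[k["region"]&(d>0)],0).round(1))
m=(d>0)&(np.hypot(P[...,0]-603,P[...,1]+310)<45)&(P[...,2]>32)&(P[...,2]<50)
print(m.sum(),np.median(P[m],0),P[m].min(0),P[m].max(0))
E
```

```text
[ 602.43353264 -310.6116297    29.4014995 ] 33.71772886308753 59.964773654937744 [ 0.11843223  0.07065788 -0.56275509]
0.97 [220.6, 188.3, 79.5, 111.1] [ 600.4 -303.5   34.5]
0.97 [20.8, 170.7, 75.5, 103.9] [ 487.9 -306.5   10.1]
0.19 [105.6, 347.4, 50.8, 36.6] [ 528.2 -414.1   11.4]
8756 [ 600.50584012 -303.55762742   34.6515367 ] [ 570.00602304 -336.14339672   32.01100836] [ 630.95885523 -279.25675432   49.98521683]
```

View pics/w2.png

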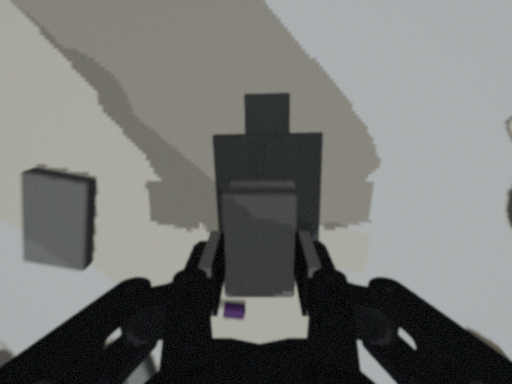

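```bash
python3 - <<'E'
from plan import *
K,e,M,p=cam("wrist"); print(e,p["attitude"],K[0,0],K[:2,2])
im,d=arm.snapshot("wrist"); P=cloud("wrist",d); o=arm.outline_of("wrist","plate_a")
r=o[0]["region"]&(d>0); z=np.median(P[r][:,2]); m=r&(abs(P[...,2]-z)<1.5)
print("held",cv2.minAreaRect(P[m][:,:2].astype(np.float32)),z)
import numpy as np
q=P[m]; A=np.c_[q[:,:2]-q[:,:2].mean(0),np.ones(len(q))]; print("slope",np.linalg.lstsq(A,q[:,2],rcond=None)[0])
m=(d>0)&(abs(P[...,2]-16.5)<2.5)&(abs(P[...,0]-603)<25)&(P[...,1]>-300)&(P[...,1]<-270); q=P[m]; print("base strip",m.sum(),np.percentile(q,[1,50,99],axis=0).round(1))
m=(d>0)&(abs(P[...,2]-5)<2)&(abs(P[...,0]-603)<40)&(P[...,1]>-280)&(P[...,1]<-268); q=P[m]; print("carrier strip",np.percentile(q,[1,50,99],axis=0).round(1))
E
```

```text
[ 598.58948258 -235.84253898  170.80957438] [-0.29434355 -0.00221584  0.03414152] 311.5750015297764 [259.25186766 188.01981726]
held ((601.1642456054688, -308.1121520996094), (35.62055206298828, 56.25570297241211), 1.8770519495010376) 36.11118413240442
slope [-2.94409333e-03 -3.34421123e-04  3.61435840e+01]
base strip 402 [[ 585.1 -283.8   14.1]
 [ 602.8 -281.9   16.2]
 [ 619.7 -280.2   18.1]]
carrier strip [[ 575.8 -279.9    3.4]
 [ 605.2 -273.9    4.8]
 [ 634.5 -268.1    6.3]]
```

>>> {"op": "arm_command", "data": {"series": [0,0.0012,0.002,0,0,0,1,0,0.0012,0.004,0,0,0,1,0,0.0012,0.005,0,0,0,1,0,0.0012,0.006,0,0,0,1,0,0.0012,0.006,0,0,0,1]}}

```text
t: 7.55
eef_pos: [604.7, -310.4, 24.2]
eef_rot: [-2.182, -2.26, -0.0]
force: [0.2, 1.1, 0.3]
gripper_width: 33.7
grasp_force: 60.0
```

>>> {"op": "arm_command", "data": {"series": [0,0,0.0005,0,0,0,1,0,0,0.0005,0,0,0,1,0,0,0.001,0,0,0,1,0,0,0.001,0,0,0,1]}}

```text
t: 7.95
eef_pos: [604.7, -310.5, 23.3]
eef_rot: [-2.182, -2.26, -0.0]
force: [-0.5, -1.6, -0.4]
gripper_width: 33.8
grasp_force: 60.0
```

```bash
cat > chk.py <<'E'
from plan import *
def chk(zb,name=None):
    im,d=arm.snapshot("wrist"); P=cloud("wrist",d); o=arm.outline_of("wrist","plate_a")
    if name: cv2.imwrite(name,im[:,:,::-1])
    o=[k for k in o if np.hypot(*(np.median(P[k["region"]&(d>0)],0)[:2]-[603,-308]))<30]
    r=o[0]["region"]&(d>0); z=np.percentile(P[r][:,2],70); m=r&(abs(P[...,2]-z)<1.5)
    b=cv2.minAreaRect(P[m][:,:2].astype(np.float32)); print("held",np.round(b[0],1),np.round(b[1],1),round(b[2],2),"ztop",z.round(2))
    m=(d>0)&(abs(P[...,2]-zb)<2.5)&(abs(P[...,0]-603)<25)&(P[...,1]>-300)&(P[...,1]<-270); q=P[m]; print("strip",m.sum(),np.percentile(q,[1,50,99],axis=0).round(1) if m.sum() else 0)
    m=(d>0)&(abs(P[...,2]-5)<2)&(abs(P[...,0]-603)<40)&(P[...,1]>-278)&(P[...,1]<-266); q=P[m]; print("carrier",np.percentile(q,[1,50,99],axis=0).round(1))
    s=arm.sense(); print(s["eef_pos"].round(1),s["force"].round(1))
E
python3 -c "
from chk import *
chk(16.5)"
```

```text
held [ 603.4 -308.1] [35.6 56.1] 1.85 ztop 30.6
strip 258 [[ 584.3 -282.9   14. ]
 [ 602.2 -281.3   15.2]
 [ 618.6 -279.9   16.8]]
carrier [[ 575.5 -277.9    3. ]
 [ 604.7 -271.9    4. ]
 [ 633.6 -266.1    5.4]]
[ 604.7 -310.5   23.3] [ 0.6 -0.5 -1. ]
```

>>> {"op": "arm_command", "data": {"series": [0,-0.0005,0.001,0,0,0,1,0,-0.0005,0.002,0,0,0,1,0,-0.0005,0.002,0,0,0,1,0,-0.0005,0.002,0,0,0,1]}}

```text
t: 8.45
eef_pos: [604.2, -310.5, 21.2]
eef_rot: [-2.182, -2.26, 0.0]
force: [-0.4, 0.4, -0.5]
gripper_width: 33.6
grasp_force: 60.0
```

>>> {"op": "arm_command", "data": {"series": [0,0,0.0005,0,0,0,1,0,0,0.0005,0,0,0,1,0,0,0.0005,0,0,0,1]}}

```text
t: 8.75
eef_pos: [604.3, -310.5, 20.9]
eef_rot: [2.182, 2.26, 0.0]
force: [-0.1, 0.3, 0.6]
gripper_width: 34.1
grasp_force: 60.0
```

>>> {"op": "arm_command", "data": {"series": [0,0,0.0006,0,0,0,1,0,0,0.0006,0,0,0,1]}}

```text
t: 8.95
eef_pos: [604.3, -310.5, 20.8]
eef_rot: [2.182, 2.26, 0.001]
force: [-2.0, 1.3, 6.6]
gripper_width: 33.9
grasp_force: 60.7
```

```bash
python3 - <<'E'
from plan import *
c=last()
plan((np.array([604.3,-310.4,20.1]),c[1]),[(604.3,-310.4,20.1,2,-0.3,5),(604.3,-310.4,65,2,-0.3,3),(486.8,-312.3,65,-9.2,-0.3,5),(486.8,-312.3,65,-9.2,-0.4,2)])
E
```

```text
[0, 0, 0, 0, 0, 0, -0.3, 0, 0, 0, 0, 0, 0, -0.3, 0, 0, 0, 0, 0, 0, -0.3, 0, 0, 0, 0, 0, 0, -0.3, 0, 0, 0, 0, 0, 0, -0.3]
[0, 0, -0.015, 0, 0, 0, -0.3, 0, 0, -0.03, 0, 0, 0, -0.3, 0, 0, -0.045, 0, 0, 0, -0.3, 0, -0.023, -0.045, 0, 0, 0.039, -0.3, 0.001, -0.047, -0.045, 0, 0, 0.078, -0.3]
[-0.002, -0.023, 0, 0, 0, 0.039, -0.3, -0.003, -0.047, 0, 0, 0, 0.078, -0.3, -0.004, -0.07, 0, 0, 0, 0.118, -0.3, -0.004, -0.07, 0, 0, 0, 0.118, -0.4, -0.004, -0.07, 0, 0, 0, 0.118, -0.4]
end [ 487.18 -312.03   65.09] [ 0.9871 -0.1604  0.    ]
```

>>> {"op": "arm_command", "data": {"series": [0,0,0,0,0,0,-0.3,0,0,0,0,0,0,-0.3,0,0,0,0,0,0,-0.3,0,0,0,0,0,0,-0.3,0,0,0,0,0,0,-0.3]}}

```text
t: 9.45
eef_pos: [604.2, -310.5, 20.1]
eef_rot: [-2.182, -2.26, 0.0]
force: [-0.5, 0.1, 0.4]
gripper_width: 55.6
grasp_force: 0.0
```

>>> {"op": "arm_command", "data": {"series": [0,0,-0.015,0,0,0,-0.3,0,0,-0.03,0,0,0,-0.3,0,0,-0.045,0,0,0,-0.3,0,-0.023,-0.045,0,0,0.039,-0.3,0.001,-0.047,-0.045,0,0,0.078,-0.3]}}

```text
t: 9.95
eef_pos: [558.0, -311.6, 67.3]
eef_rot: [2.267, 2.17, 0.002]
force: [0.1, -0.0, -0.2]
gripper_width: 55.6
grasp_force: 0.0
```

>>> {"op": "arm_command", "data": {"series": [-0.002,-0.023,0,0,0,0.039,-0.3,-0.003,-0.047,0,0,0,0.078,-0.3,-0.004,-0.07,0,0,0,0.118,-0.3,-0.004,-0.07,0,0,0,0.118,-0.4,-0.004,-0.07,0,0,0,0.118,-0.4]}}

```text
t: 10.45
eef_pos: [487.7, -312.5, 66.6]
eef_rot: [2.392, 2.034, 0.002]
force: [0.6, -0.7, -0.5]
gripper_width: 59.8
grasp_force: 0.0
```

```bash
cat > top.py <<'E'
from plan import *
def top(name,zt):
    im,d=arm.snapshot("top"); cv2.imwrite(name,im[:,:,::-1]); P=cloud("top",d)
    m=(d>0)&(np.hypot(P[...,0]-603,P[...,1]+310)<42)&(abs(P[...,2]-zt)<4)
    b=cv2.minAreaRect(P[m][:,:2].astype(np.float32)); print("pile",np.round(b[0],1),np.round(b[1],1),round(b[2],1),np.median(P[m][:,2]).round(1),P[m].mean(0).round(1))
E
python3 - <<'E'
from top import *
top("pics/t1.png",27.6)
im,d=arm.snapshot("wrist"); P=cloud("wrist",d); cv2.imwrite("pics/w3.png",im[:,:,::-1])
for n,c,z in [("pile",(603,-310),28.5),("b",(486,-312),12.8)]:
    m=(d>0)&(np.hypot(P[...,0]-c[0],P[...,1]-c[1])<42)&(abs(P[...,2]-z)<3)
    b=cv2.minAreaRect(P[m][:,:2].astype(np.float32)); print(n,np.round(b[0],1),np.round(b[1],1),round(b[2],1),np.median(P[m][:,2]))
print(arm.sense()["eef_pos"])
E
```

```text
pile [ 604.4 -309.8] [36.2 55.6] 1.8 27.7 [ 603.7 -310.4   27.7]
pile [ 602.6 -308.2] [36.4 56.4] 2.5 27.59798898833506
b [ 485.6 -310.5] [55.7 35.9] 80.7 11.655673879807779
[ 488.55467585 -312.16628384   66.0167779 ]
```

View pics/w3.png

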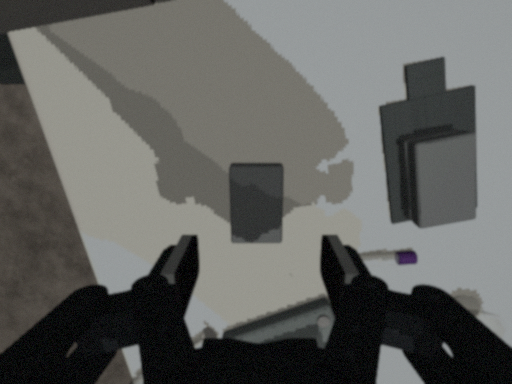

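>>> {"op": "arm_command", "data": {"series": [0,0,0.02,0,0,0,-0.4,0,0,0.04,0,0,0,-0.4,0,0,0.055,0,0,0,-0.4,0,0,0.062,0,0,0,-0.4,0,0,0.062,0,0,0,-0.4]}}

```text
t: 11.05
eef_pos: [486.9, -311.9, 2.4]
eef_rot: [-2.392, -2.035, 0.001]
force: [0.4, 0.7, 0.0]
gripper_width: 60.0
grasp_force: 0.0
```

>>> {"op": "arm_command", "data": {"series": [0,0,0,0,0,0,1,0,0,0,0,0,0,1,0,0,0,0,0,0,1,0,0,0,0,0,0,1,0,0,0,0,0,0,1]}}

```text
t: 11.55
eef_pos: [487.7, -312.6, 4.3]
eef_rot: [2.392, 2.034, 0.001]
force: [-1.2, 0.7, 7.0]
gripper_width: 33.9
grasp_force: 60.3
```

```bash
python3 - <<'E'
from plan import *
print(arm.sense()["eef_pos"])
c=last()
plan((np.array([487.2,-312.0,3.1]),c[1]),[(487.2,-312,65,-9.2,1,4),(604.5,-310.4,65,2,1,5),(604.5,-310.4,65,2,1,1),(604.5,-310.4,42,2,1,3),(604.5,-310.4,42,2,1,2)])
E
```

```text
[ 487.68628294 -312.58776637    4.28461435]
[0, 0, -0.015, 0, 0, 0, 1, 0, 0, -0.031, 0, 0, 0, 1, 0, 0, -0.046, 0, 0, 0, 1, 0, 0, -0.062, 0, 0, 0, 1, 0.004, 0.023, -0.062, 0, 0, -0.04, 1]
[0.003, 0.023, 0, 0, 0, -0.039, 1, 0.006, 0.047, 0, 0, 0, -0.078, 1, 0.01, 0.07, 0, 0, 0, -0.117, 1, 0.013, 0.093, 0, 0, 0, -0.156, 1, 0.013, 0.093, 0, 0, 0, -0.156, 1]
[0, 0, 0.008, 0, 0, 0, 1, 0, 0, 0.015, 0, 0, 0, 1, 0, 0, 0.023, 0, 0, 0, 1, 0, 0, 0.023, 0, 0, 0, 1, 0, 0, 0.023, 0, 0, 0, 1]
end [ 604.43 -310.07   42.11] [9.994e-01 3.490e-02 1.000e-04]
```

>>> {"op": "arm_command", "data": {"series": [0,0,-0.015,0,0,0,1,0,0,-0.031,0,0,0,1,0,0,-0.046,0,0,0,1,0,0,-0.062,0,0,0,1,0.004,0.023,-0.062,0,0,-0.04,1]}}

```text
t: 12.05
eef_pos: [509.0, -313.5, 68.5]
eef_rot: [2.354, 2.078, 0.0]
force: [0.1, -0.3, -1.6]
gripper_width: 33.9
grasp_force: 60.0
```

>>> {"op": "arm_command", "data": {"series": [0.003,0.023,0,0,0,-0.039,1,0.006,0.047,0,0,0,-0.078,1,0.01,0.07,0,0,0,-0.117,1,0.013,0.093,0,0,0,-0.156,1,0.013,0.093,0,0,0,-0.156,1]}}

```text
t: 12.55
eef_pos: [607.8, -309.0, 66.2]
eef_rot: [2.176, 2.263, 0.002]
force: [1.2, 0.4, -0.3]
gripper_width: 33.9
grasp_force: 60.0
```

>>> {"op": "arm_command", "data": {"series": [0,0,0.008,0,0,0,1,0,0,0.015,0,0,0,1,0,0,0.023,0,0,0,1,0,0,0.023,0,0,0,1,0,0,0.023,0,0,0,1]}}

```text
t: 13.05
eef_pos: [603.7, -310.2, 41.9]
eef_rot: [-2.182, -2.259, 0.001]
force: [0.3, 0.2, -0.7]
gripper_width: 33.8
grasp_force: 60.0
```

```bash
python3 -c "
from chk import *
chk(28.5)"
```

```text
held [ 602.6 -282.6] [35.5  4.1] 2.04 ztop 27.97
strip 524 [[ 585.5 -284.9   26.1]
 [ 602.9 -282.5   27.9]
 [ 619.8 -280.3   29.6]]
carrier [[ 575.6 -277.9    3.1]
 [ 604.9 -271.9    4.3]
 [ 634.1 -266.1    5.8]]
[ 604.3 -310.4   42.4] [-0.2  0.8 -0.5]
```

```bash
python3 - <<'E'
from plan import *
im,d=arm.snapshot("wrist"); P=cloud("wrist",d)
q=(d>0)&(np.hypot(P[...,0]-603,P[...,1]+300)<20)&(P[...,2]>38)&(P[...,2]<56); z=np.median(P[q][:,2])
m=((d>0)&(np.hypot(P[...,0]-603,P[...,1]+308)<40)&(abs(P[...,2]-z)<1.5)).astype(np.uint8)
m=cv2.morphologyEx(m,cv2.MORPH_OPEN,np.ones((7,7)))>0
x=P[m]; f=x[(x[:,1]>-300)]; print(z,m.sum(),np.percentile(f,[0.5,50,99.5],axis=0).round(1)); print(arm.sense()["eef_pos"].round(1))
E
```

```text
50.063596261464426 6842 [[ 585.6 -299.9   48.7]
 [ 602.7 -290.8   50.1]
 [ 619.6 -281.5   51.4]]
[ 604.4 -310.4   42.5]
```

>>> {"op": "arm_command", "data": {"series": [0.0008,0,0.003,0,0,0,1,0.0008,0,0.006,0,0,0,1,0.0008,0,0.008,0,0,0,1,0.0008,0,0.009,0,0,0,1,0.0008,0,0.009,0,0,0,1]}}

```text
t: 13.7
eef_pos: [604.2, -309.3, 32.9]
eef_rot: [-2.182, -2.26, 0.0]
force: [-0.1, -0.5, -1.0]
gripper_width: 34.3
grasp_force: 60.0
```

>>> {"op": "arm_command", "data": {"series": [0,0,0.0005,0,0,0,1,0,0,0.0005,0,0,0,1]}}

```text
t: 13.9
eef_pos: [604.4, -309.4, 32.8]
eef_rot: [2.182, 2.26, 0.0]
force: [0.6, 0.0, -1.2]
gripper_width: 34.0
grasp_force: 60.0
```

>>> {"op": "arm_command", "data": {"series": [0,0,0.0007,0,0,0,1,0,0,0.0007,0,0,0,1]}}

```text
t: 14.1
eef_pos: [604.4, -309.4, 32.3]
eef_rot: [2.182, 2.26, 0.0]
force: [-1.0, 0.8, 2.4]
gripper_width: 34.1
grasp_force: 60.3
```

```bash
python3 - <<'E'
from plan import *
c=last(); print(arm.sense()["joints"].round(2))
plan((np.array([604.4,-309.3,31.8]),c[1]),[(604.4,-309.3,31.8,2,-0.3,5),(604.4,-309.3,76,2,-0.3,3),(604.4,-309.3,160,2,-0.3,2),(496.2,-400,225,2,-0.3,4),(496.2,-430,225,2,-0.3,1),(496.2,-430,225,2,-0.3,3)])
E
```

```text
[ 0.07  0.77  0.52  1.64 -0.48  0.86  0.83]
[0, 0, 0, 0, 0, 0, -0.3, 0, 0, 0, 0, 0, 0, -0.3, 0, 0, 0, 0, 0, 0, -0.3, 0, 0, 0, 0, 0, 0, -0.3, 0, 0, 0, 0, 0, 0, -0.3]
[0, 0, -0.015, 0, 0, 0, -0.3, 0, 0, -0.029, 0, 0, 0, -0.3, 0, 0, -0.044, 0, 0, 0, -0.3, 0, 0, -0.086, 0, 0, 0, -0.3, 0, 0, -0.128, 0, 0, 0, -0.3]
[-0.022, -0.028, -0.016, 0, 0, 0, -0.3, -0.043, -0.056, -0.033, 0, 0, 0, -0.3, -0.065, -0.083, -0.049, 0, 0, 0, -0.3, -0.087, -0.111, -0.065, 0, 0, 0, -0.3, -0.117, -0.112, -0.065, 0, 0, 0, -0.3]
[0, 0, 0, 0, 0, 0, -0.3, 0, 0, 0, 0, 0, 0, -0.3, 0, 0, 0, 0, 0, 0, -0.3]
end [ 496.54 -430.15  224.79] [9.994e-01 3.490e-02 1.000e-04]
```

>>> {"op": "arm_command", "data": {"series": [0,0,0,0,0,0,-0.3,0,0,0,0,0,0,-0.3,0,0,0,0,0,0,-0.3,0,0,0,0,0,0,-0.3,0,0,0,0,0,0,-0.3]}}

```text
t: 14.6
eef_pos: [604.3, -309.4, 32.0]
eef_rot: [-2.182, -2.26, 0.0]
force: [-0.5, 0.5, -0.6]
gripper_width: 55.5
grasp_force: 0.0
```

>>> {"op": "arm_command", "data": {"series": [0,0,-0.015,0,0,0,-0.3,0,0,-0.029,0,0,0,-0.3,0,0,-0.044,0,0,0,-0.3,0,0,-0.086,0,0,0,-0.3,0,0,-0.128,0,0,0,-0.3]}}

```text
t: 15.1
eef_pos: [603.9, -309.3, 162.2]
eef_rot: [-2.182, -2.259, 0.0]
force: [0.5, 0.1, 0.4]
gripper_width: 55.8
grasp_force: 0.0
```

>>> {"op": "arm_command", "data": {"series": [-0.022,-0.028,-0.016,0,0,0,-0.3,-0.043,-0.056,-0.033,0,0,0,-0.3,-0.065,-0.083,-0.049,0,0,0,-0.3,-0.087,-0.111,-0.065,0,0,0,-0.3,-0.117,-0.112,-0.065,0,0,0,-0.3]}}

```text
t: 15.6
eef_pos: [493.3, -432.8, 229.9]
eef_rot: [2.183, 2.253, 0.001]
force: [0.4, 0.1, 0.7]
gripper_width: 55.4
grasp_force: 0.0
```

>>> {"op": "arm_command", "data": {"series": [0,0,0,0,0,0,-0.3,0,0,0,0,0,0,-0.3,0,0,0,0,0,0,-0.3]}}

```text
t: 15.9
eef_pos: [497.1, -429.1, 225.3]
eef_rot: [-2.181, -2.261, -0.001]
force: [0.1, 0.8, -0.6]
gripper_width: 55.6
grasp_force: 0.0
```

```bash
python3 - <<'E'
from top import *
top("pics/t2.png",39.7)
s=arm.sense(); print(s["eef_pos"].round(1),s["eef_rot"].round(3))
im,d=arm.snapshot("wrist"); P=cloud("wrist",d); cv2.imwrite("pics/w4.png",im[:,:,::-1])
m=(d>0)&(np.hypot(P[...,0]-495,P[...,1]+455)<25)&(abs(P[...,2]-175)<5); print(m.sum())
if m.sum()>20: print(cv2.minEnclosingCircle(P[m][:,:2].astype(np.float32)),P[m].mean(0),np.median(P[m][:,2]))
m=(d>0)&(np.hypot(P[...,0]-603,P[...,1]+310)<42)&(abs(P[...,2]-40)<4); b=cv2.minAreaRect(P[m][:,:2].astype(np.float32)); print("pile wrist",b,m.sum())
E
```

```text
pile [0. 0.] [0. 0.] 0.0 nan [nan nan nan]
[ 497.2 -428.9  225.1] [-2.180e+00 -2.261e+00 -1.000e-03]
1195
((494.19549560546875, -454.1021728515625), 13.925743103027344) [ 494.3870079  -453.15400455  174.58038956] 174.7473224401155
pile wrist ((603.09521484375, -308.4166259765625), (36.44050979614258, 55.53689956665039), 2.250828504562378) 2346
  return _methods._mean(a, axis=axis, dtype=dtype,
  ret = ret.dtype.type(ret / rcount)
top.py:5: RuntimeWarning: Mean of empty slice.
  b=cv2.minAreaRect(P[m][:,:2].astype(np.float32)); print("pile",np.round(b[0],1),np.round(b[1],1),round(b[2],1),np.median(P[m][:,2]).round(1),P[m].mean(0).round(1))
  ret = um.true_divide(
```

View pics/w4.png

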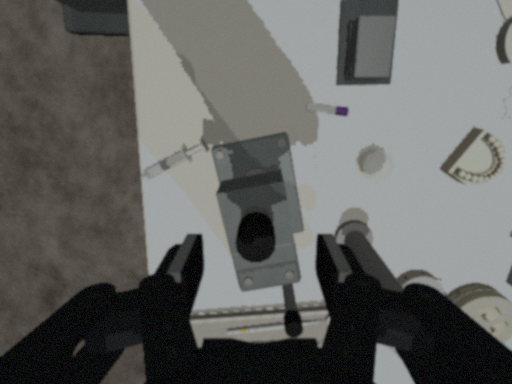

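>>> {"op": "arm_command", "data": {"series": [-0.013,-0.001,0,0,0,0,-0.3,-0.026,-0.002,0,0,0,0,-0.3,-0.026,-0.002,0.015,0,0,0,-0.3,-0.026,-0.002,0.03,0,0,0,-0.3,-0.026,-0.002,0.03,0,0,0,-0.3]}}

```text
t: 16.5
eef_pos: [494.3, -454.6, 191.3]
eef_rot: [-2.179, -2.256, -0.0]
force: [0.9, -0.1, -0.2]
gripper_width: 55.4
grasp_force: 0.0
```

>>> {"op": "arm_command", "data": {"series": [0,0,0,0,0,0,-0.3,0,0,0.018,0,0,0,-0.3,0,0,0.036,0,0,0,-0.3,0,0,0.053,0,0,0,-0.3,0,0,0.053,0,0,0,-0.3]}}

```text
t: 17.0
eef_pos: [494.9, -454.9, 140.2]
eef_rot: [-2.179, -2.258, -0.0]
force: [-0.5, -0.0, -0.4]
gripper_width: 55.5
grasp_force: 0.0
```

>>> {"op": "arm_command", "data": {"series": [0,0,0,0,0,0,-0.3,0,0,0,0,0,0,-0.3]}}

```text
t: 17.2
eef_pos: [495.9, -456.8, 143.3]
eef_rot: [2.181, 2.259, 0.0]
force: [-0.2, -0.1, 0.6]
gripper_width: 55.3
grasp_force: 0.0
```

```bash
python3 - <<'E'
from h import *
s=arm.sense(); print(s["eef_pos"].round(1),s["eef_rot"].round(3),s["force"])
im,d=arm.snapshot("wrist"); P=cloud("wrist",d); cv2.imwrite("pics/w5.png",im[:,:,::-1])
m=(d>0)&(np.hypot(P[...,0]-495,P[...,1]+455)<22)&(abs(P[...,2]-175)<4); print(m.sum())
if m.sum()>20: print(cv2.minEnclosingCircle(P[m][:,:2].astype(np.float32)),P[m].mean(0))
E
```

```text
[ 495.9 -456.8  143.3] [2.181 2.259 0.   ] [-0.22939244 -0.11235894  0.58696323]
3222
((494.3664855957031, -454.1217346191406), 14.05508041381836) [ 494.24480313 -452.90880803  174.67570602]
```

View pics/w5.png

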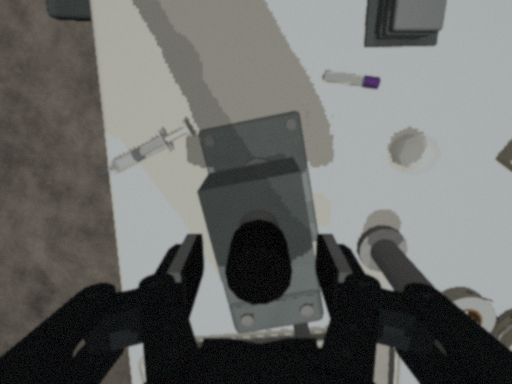

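>>> {"op": "arm_command", "data": {"series": [0.0015,0,0,0,0,0,-0.3,0.0015,0,0,0,0,0,0,0.0015,0,0,0,0,0,0.2,0.0015,0,0,0,0,0,0.25,0.0015,0,0,0,0,0,0.3]}}

```text
t: 17.75
eef_pos: [495.4, -454.8, 142.0]
eef_rot: [2.182, 2.26, 0.0]
force: [0.4, -0.1, 0.3]
gripper_width: 30.1
grasp_force: 0.0
```

>>> {"op": "arm_command", "data": {"series": [0,0,0,0,0,0,0.35,0,0,0,0,0,0,1,0,0,0,0,0,0,1,0,0,0,0,0,0,1,0,0,0,0,0,0,1]}}

```text
t: 18.25
eef_pos: [495.5, -454.9, 142.2]
eef_rot: [2.182, 2.26, 0.0]
force: [0.5, -0.5, 2.5]
gripper_width: 26.5
grasp_force: 59.2
```

>>> {"op": "arm_command", "data": {"series": [0,0,0,0,0,0,1,0,0,0,0,0,0,1]}}

```text
t: 18.45
eef_pos: [495.4, -454.9, 142.2]
eef_rot: [2.182, 2.26, 0.0]
force: [0.1, 0.4, 4.2]
gripper_width: 26.5
grasp_force: 59.3
```

>>> {"op": "arm_command", "data": {"series": [0,0,-0.002,0,0,0,1,0,0,-0.005,0,0,0,1,0,0,-0.01,0,0,0,1,0,0,-0.012,0,0,0,1,0,0,-0.012,0,0,0,1]}}

```text
t: 18.95
eef_pos: [495.3, -454.9, 154.3]
eef_rot: [2.182, 2.26, 0.0]
force: [0.7, 0.0, -4.1]
gripper_width: 27.0
grasp_force: 59.2
```

>>> {"op": "arm_command", "data": {"series": [0,0,-0.005,0,0,0,1,0,0,-0.01,0,0,0,1,0,0,-0.015,0,0,0,1,0,0,-0.02,0,0,0,1,0,0,-0.02,0,0,0,1]}}

```text
t: 19.45
eef_pos: [495.6, -455.2, 175.0]
eef_rot: [2.181, 2.259, 0.0]
force: [0.8, -0.2, -3.6]
gripper_width: 26.4
grasp_force: 59.2
```

>>> {"op": "arm_command", "data": {"series": [0,0,-0.005,0,0,0,1,0,0,-0.01,0,0,0,1,0,0,-0.015,0,0,0,1,0,0,-0.018,0,0,0,1,0,0,-0.018,0,0,0,1]}}

```text
t: 19.95
eef_pos: [495.5, -455.1, 192.6]
eef_rot: [2.182, 2.259, 0.0]
force: [-0.5, 0.2, -2.9]
gripper_width: 26.6
grasp_force: 59.3
```

>>> {"op": "arm_command", "data": {"series": [0,0,0,0,0,0,1,0,0,0,0,0,0,1,0,0,0,0,0,0,1,0,0,0,0,0,0,1,0,0,0,0,0,0,1]}}

```text
t: 20.45
eef_pos: [495.3, -454.7, 191.9]
eef_rot: [-2.182, -2.26, 0.0]
force: [-0.2, -0.3, -3.1]
gripper_width: 26.5
grasp_force: 59.3
```

```bash
python3 - <<'E'
from h import *
s=arm.sense(); print(s["eef_pos"].round(1),s["force"].round(1),s["wrist_torque"].round(2))
for n in ["scene","top"]:
    im,d=arm.snapshot(n); P=cloud(n,d)
    for z in (16,28,40):
        m=(d>0)&(np.hypot(P[...,0]-603,P[...,1]+310)<42)&(abs(P[...,2]-z)<3); print(n,z,m.sum(),P[m].mean(0).round(1) if m.sum() else 0)
        if z==40 and m.sum(): print(cv2.minAreaRect(P[m][:,:2].astype(np.float32)))
    if n=="scene": cv2.imwrite("pics/s2.png",cv2.resize(im[100:260,170:380,::-1],None,fx=3.5,fy=3.5))
print(arm.sense()["force"].round(1))
E
```

```text
[ 495.3 -454.7  191.9] [-0.2 -0.3 -3.1] [-0.01 -0.05 -0.05]
scene 16 35 [ 591.8 -318.8   15.9]
scene 28 35 [ 593.3 -319.2   28.2]
scene 40 199 [ 602.3 -309.8   41.1]
((604.2147827148438, -308.9381103515625), (37.310977935791016, 56.037174224853516), 1.9353195428848267)
top 16 0 0
top 28 0 0
top 40 316 [ 608.7 -299.7   39.9]
((604.0910034179688, -308.5433654785156), (35.24690628051758, 52.52545166015625), 1.8296409845352173)
[ 0.1  0.5 -3.8]
```

View pics/s2.png

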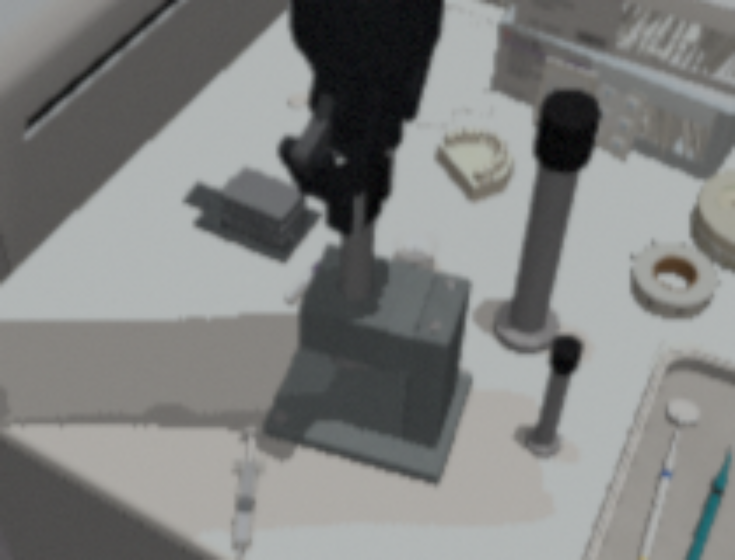

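The picture shows the rod drawn up out of the guide block at (358,260) and the square pile on the carrier at (255,205). The lift measures 50 mm with almost no side force, so I'm handing the job in.

```bash
python3 -c "
from workcell import arm
print(arm.close_job())"
```

```text
the job is handed in; nothing more can be done
None
```

The job is handed in, with no verdict returned: by my measurements the three plates are in a square pile on the carrier, within about 1–2 mm, and the plunger is gripped about 50 mm above the bed with under 1 N of side force.

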